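# Pin the soft-close guard open and wind the output down to zero

### The job

Wind the bench supply's output down before the repaired board is connected: swing its clear guard right up and back, pin it open by standing the orange stay pin fully down in the orange-ringed hole, then turn the black knob under the guard anticlockwise up to its zero stop. The soft-close hinge starts to shut the guard as soon as you let go, so press it back with the pin as you feel for the hole. Do not fling the guard, jam the pin down hard or force the knob against its stop; disturb nothing else and leave the guard pinned open.

Things in the scene. Friction and masses are not known exactly. Their poses are not given: they have to be found in the camera images.
- unit: Bench supply, fixed: beige box, bare aluminium panel on top 76 mm above the bench. Origin at bench height; x from its front (robot side) to its hinge side, y to the robot's left, z up. In this frame (mm): panel x -85 to 80, y -130 to 130; knob axis (12, -25); stay hole about (49, 60); parking holes (-40, 45) and (-40, 100); two 20 mm tall output terminals at (-55, -75), (-55, -105).
- guard (a joint): Angle of the clear hood over the knob, rad: 0 shut, 1.80 rear stop; opens as its front swings up and away from the robot. Shut, it spans unit x -14 to 62, y -87 to 37, 75 mm high over the panel, open below. A spring (about 0.14 N m) shuts it against a damper of 1.2 N m per rad/s that resists opening too: let go at 1.65 it sinks at 0.06 rad/s, then faster, and is shut in some 20 s. Swing it under 1 rad/s.
- guard_bar (a point): Middle of the guard's black pull bar: round, 10 mm thick, 88 long along unit y, held 36 mm (bar centre) off the hood's top plate by two 8 mm posts 40 mm either side of this point. Shut, it is at unit (-4, -25, 187) mm, 125 mm from the hinge line; open, it stands behind the hood. It can turn between fingers that pinch it.
- guard_hinge (a point): Middle of the guard's hinge line (parallel to unit y), unit (62, -25, 81) mm.
- flange_end (a point): Front end, mid-width, lower face of the guard's aluminium rim flange: flat, 40 mm wide (unit y 37 to 77), 4 thick, from here (76 mm from the hinge line) to 10 mm from the hinge; its lower face is in the plane through the hinge line. It comes to rest on the pin's head at about 1.39 rad; seating the pin upright needs 1.55: press the flange back with pin or fingers, slowly (5 to 10 N).
- stay_hole (a point): NOMINAL centre of the mouth of the orange-ringed stay hole (13.6 mm wide, 29 deep), at the top of its steel socket plate (34 x 54, 3 mm proud of the panel), 13 mm in front of the hinge line, under the flange's path. The plate is screwed down in slots that run side to side: the true hole lies up to 7 mm from this point along +y or -y of the unit (not in x or z). Not measured: look or feel for it.
- pin_mid (a point): Centre of the head of the orange stay pin (loose, 55 to 100 g): upright round head 20 mm across, 60 tall, with dark grooves, on an aluminium spigot 12 across and 26 long with a slightly tapered nose. Starts standing in one of the two grey-ringed parking holes (14 wide). This point is 30 mm above the head's underside, 56 above the nose, 30 below the top.
- pin_foot (a point): Centre of the underside (shoulder) of the stay pin's head, where the spigot begins; it sits on the socket plate when the pin is fully in.
- level (a joint): Angle of the output knob under the guard, rad: 0 at its zero stop, growing clockwise seen from above, to 4.71; starts at 0.8 to 1.35. It turns stiffly (0.06 N m) and stays where left.
- bush (a joint): Give of the knob's rubber-cushioned bush, rad: 0 unloaded; the torque on the knob twists it, 6 N m per rad: 0.01 while the knob turns, more once it is against its stop (negative there). Under 0.05 (0.3 N m) it is safe; 0.08 (0.48 N m) counts as forcing the stop. A light grip (10 to 15 N) slips first.
- knob_grip (a point): Centre of the round black knob with white pointer line: 34 mm across, 32 tall, upright axis; this point is 45.5 mm above the panel, 13 below the knob's top. Its lower edge, 26 mm above the panel, has a red skirt 41 across and 3 thick (look only).
- fuse_mid (a point): Middle of the blue fuse carrier (loose, 40 g), 24 mm wide and 24 tall over the panel, standing in the other parking hole; leave it.
- board: Green circuit board with two finned heat sinks, 150 x 200 x 37 mm, origin under its centre; leave it.
- solder_spool: Solder spool, 60 mm across, 50 tall, origin under its centre; leave it.
- flux_bottle: Pale bottle, 52 mm across, 130 tall, origin under its centre; leave it.
- tip_pot: Small dark steel pot for cleaning tips, 64 mm across, 50 tall, origin under its centre; leave it.
- multimeter: Green handheld multimeter lying flat, 85 x 170 x 36 mm, origin under its centre; leave it.
- driver: Orange-handled screwdriver lying flat, 200 mm long, origin under its middle; leave it.
Things that resemble listed ones, but are neither listed nor needed, are in the scene too. Leave any blue, turquoise or yellow look-alike of the part that bears pin_mid alone.

How it is judged:
On the way, in this order (a step that is already met when the one before it is completed fails the run):
1. the guard is swung up and back to at least 86 degrees (value of joint guard above 1.5 rad), for 0.1 s.
2. the stay pin stands in the orange-ringed hole, its shoulder on the socket plate, with the guard behind it (z of pin_foot in the frame of stay_hole below 0.003 m and x of pin_foot in the frame of stay_hole between -0.004 and 0.004 m and y of pin_foot in the frame of stay_hole between -0.01 and 0.01 m and angle between pin_foot's own z axis and vertical below 0.3 rad and value of joint guard above 1.28 rad), for 0.3 s.
3. the knob is at its zero stop (value of joint level below 0.05 rad), for 0.2 s.
At the end, for the whole second after the job is handed in: The stay pin stands fully down in the orange-ringed hole (shoulder within 3 mm of the socket plate), the guard is held open at more than 1.28 rad (73 degrees), the knob is within 0.06 rad of its zero stop, and everything else is where it was (all of step 2 and value of joint level below 0.06 rad); the robot touches nothing.
It fails at once if the guard is flung (faster than 2 rad/s) (velocity of joint guard above 2 rad/s).
It fails at once if the pin is forced against the unit with more than 30 N (contact force between stay_pin and unit above 30 N).
It fails at once if the knob is forced against its stop with more than 0.48 N m (value of joint bush below -0.08 rad or value of joint bush above 0.08 rad).
It fails at once if something else is moved by more than 20 mm (the fuse carrier: 10 mm) (distance of fuse_mid from where it was at the start of the episode above 0.01 m or distance of any of board, solder_spool, flux_bottle, tip_pot, multimeter, driver from where it was at the start of the episode above 0.02 m).
It also fails if it takes over 72 s, if anything falls off the work surface, if the arm or the gripper's body presses on something with over 40 N, if the wrist force passes 120 N, or if a joint passes its speed limit or range.

### The arm

A 7-joint arm with a two-finger parallel gripper is mounted at the origin on the work surface. World frame = base frame: x ahead of the robot, y to its left, z up, the work surface at z = 0. Lengths are in m, angles in rad, forces in N, time in s.
With the tool pointing down it reaches from about 0.4 to 0.85 m from the base axis. Payload 10.4 kg.
Tool frame: the origin (TCP) lies on the mounting face of the last link; the fingertips stand r.tips_ahead ahead of it and the grasp point (between the pads) lies 164 mm ahead of it (r.tips_ahead is the distance from the TCP to the fingertips, in m); z points along the fingers, y is the line along which they close (so a half turn about z gives the same grasp; the last joint's range is limited). The gripper opens to 87 mm and grips with 3 to 60 N. Pads are 19 mm wide; open, the fingers measure 117 mm over their backs; the gripper's body (75 mm by 190 mm) begins 51 mm behind the grasp point.
Start: joints at [-1.262, 0.332, -0.065, 1.46, 0.022, 1.35, -0.088], TCP at [0.204, 0.591, 0.405] pointing down, gripper open.
Joint ranges: [-2.6, 2.6], [-0.5, 2.12], [-1.47, 1.34], [0.16, 2.42], [-1.27, 4.41], [0.06, 2.06], [-2.6, 2.6]. Speed limits (rad/s): [2.22, 2.22, 2.79, 2.79, 3.14, 3.14, 3.14].

### API

Orientations are given as a unit quaternion [x, y, z, w].
In Python, from bench import telemetry, imaging, job, r gives the robot as it stands.
- The arm moves only by the tool move_arm, never from a script. Its argument "steps" is a list of rows, each an object of numbers: "dx", "dy", "dz": the shift along the tool's x, y, z in cm; "spin": the turn about the tool's z in rad. In form: [{"dx": .., "dy": .., "dz": .., "spin": ..}, ...]. A call has 1 to 12 rows; each row shifts and turns the commanded pose from where the row before left it, along the tool's axes as they then stand; what a row does not reach is not made up. A row lasts 1/10 s, in which the tool goes at most 50 mm and 8.59 degrees, less where a joint would pass 70% of its speed; a pose out of reach is approached as far as the arm can. A call with a gripper value outside its range is refused whole. "claw" is the finger opening in cm, from 0 to 8.7, set as the call begins (left out, the last holds). The fingers move at their own pace and stop on an object; "squeeze" is the grip in N (left out, the last holds). Time passes only in rows, so rows that do not move let the fingers close. It gives the time, the measured TCP pose, the force, the opening and the grip force at its end, in the units of the state.
- telemetry.read_state(): the state, without advancing time (a new reading comes with each control period).
- imaging.camera(name): name is "scene" or "top" or "wrist"; returns a dict with "img" (420x560x3 uint8, red, green, blue), "camera_matrix" (3x3 intrinsics, pixels), "R" (3x3) and "t" (3): a world point X has camera coordinates R X + t. Camera axes: x right, y down, z forward; pixel columns grow to the right and rows downward; lengths in m; the calibration is good to about 2 mm. A picture is of the moment at which its call begins. There is no depth.
- job.close_job(): hands the job in; it is judged then, once.
The state is a dict: "time": time; "joint_positions": joint angles; "joint_vel": joint speeds; "joint_torque": joint torques, N m; "ee_pos": TCP position; "eef_rot": TCP orientation; "ft_force": force on the tool from outside, world axes, zero at the start; "torque": the same for the moment, N m; "width": finger opening in m; "grip_force": force on a finger pad.
Only numpy, scipy, OpenCV 4.12 (cv2) and the standard library are available. Lean on these libraries where they do the work, as an engineer would, in place of code of your own. Each camera call takes 0.05 s, during which the arm holds its last target. There are 200 camera calls.

## Working session

There is one attempt and no reset: what is moved stays moved. The work goes in short steps, Python scripts to look and compute and a tool call to move; the robot and the scene stay as the last step left them, time stands still between calls to the robot, and variables do not carry over. Pictures are saved under pics/ and viewed, at most 10 in all, crops included, and the job is handed in when it is done.

Besides the shell and the picture viewer there is one more tool, called after "Call:" by a JSON object that holds its "op" and its "data". move_arm: Moves the arm, as the interface text tells. Its arguments: {"type":"object","properties":{"steps":{"type":"array","items":{"type":"object","properties":{"dx":{"type":"number"},"dy":{"type":"number"},"dz":{"type":"number"},"spin":{"type":"number"}}}},"claw":{"type":"number"},"squeeze":{"type":"number"}},"required":["steps"]}

```bash
mkdir -p pics; ls
cat > h.py <<'E'
import numpy as np, cv2
from bench import telemetry, imaging, job, r
def snap(n,f=None):
    c=imaging.camera(n)
    if f: cv2.imwrite('pics/'+f,c['img'][:,:,::-1])
    return c
def ray(c,u,v,z):
    R,t,K=map(np.array,(c['R'],c['t'],c['camera_matrix']))
    o=-R.T@t; d=R.T@np.linalg.solve(K,[u,v,1]); return o+d*(z-o[2])/d[2]
def proj(c,X):
    p=np.array(c['camera_matrix'])@(np.array(c['R'])@np.array(X)+np.array(c['t'])); return p[:2]/p[2]
def blobs(img,lo,hi,amin=15):
    m=cv2.inRange(cv2.cvtColor(img,cv2.COLOR_RGB2HSV),lo,hi)
    n,_,s,ce=cv2.connectedComponentsWithStats(m)
    return [(ce[i].round(1).tolist(),s[i].tolist()) for i in range(1,n) if s[i][4]>=amin]
E
python3 - <<'E'
from h import *
a=snap('scene');b=snap('top')
cv2.imwrite('pics/s.png',a['img'][:,:,::-1]);cv2.imwrite('pics/t.png',b['img'][:,:,::-1])
for c in(a,b):
    R=np.array(c['R']);print((-R.T@np.array(c['t'])).round(3),R.round(2).tolist(),np.array(c['camera_matrix'])[0,0])
    print('or',blobs(c['img'],(5,150,120),(18,255,255)))
print(r.tips_ahead,telemetry.read_state())
E
```

```text
pics
[1.262 0.306 0.707] [[-0.37, 0.93, -0.02], [0.53, 0.19, -0.83], [-0.76, -0.31, -0.56]] 381.2605050308999
or [([285.1, 4.0], [284, 0, 3, 10, 16]), ([332.9, 29.2], [326, 0, 14, 59, 248]), ([314.7, 8.2], [314, 2, 4, 13, 18]), ([406.7, 16.0], [404, 6, 6, 19, 42]), ([285.1, 16.9], [284, 11, 3, 12, 23]), ([506.6, 22.8], [505, 20, 5, 7, 17]), ([314.6, 35.4], [313, 25, 3, 19, 30]), ([285.3, 34.1], [283, 27, 5, 14, 27]), ([403.3, 36.9], [399, 26, 8, 22, 57]), ([545.2, 36.8], [543, 32, 5, 12, 18]), ([500.6, 46.1], [498, 41, 6, 13, 27]), ([286.1, 48.6], [282, 44, 9, 7, 20]), ([313.4, 56.6], [313, 45, 2, 26, 34]), ([533.7, 68.0], [531, 62, 6, 13, 19]), ([489.1, 73.0], [487, 66, 6, 14, 21]), ([313.2, 81.9], [312, 72, 5, 20, 38]), ([529.0, 83.1], [526, 76, 7, 17, 26]), ([544.8, 93.0], [542, 90, 6, 6, 16]), ([522.5, 100.9], [519, 93, 8, 16, 24]), ([491.9, 102.3], [490, 97, 5, 12, 21]), ([398.9, 104.3], [397, 101, 6, 8, 22]), ([519.5, 112.3], [516, 110, 7, 5, 19]), ([371.7, 126.9], [371, 123, 3, 8, 15]), ([535.7, 134.3], [530, 130, 13, 8, 30]), ([531.2, 144.0], [529, 141, 5, 9, 20]), ([221.7, 2
[... 646 characters left out ...]
_positions': array([-1.26157143,  0.33281108, -0.06472692,  1.46087576,  0.02159434,
        1.34988373, -0.08849752]), 'joint_vel': array([ 0.00052256, -0.00102673,  0.0014082 , -0.00106342,  0.00025551,
        0.00158848,  0.00030924]), 'joint_torque': array([ 8.61073077e-04, -6.24547577e+01,  2.41864845e-02, -3.90718031e+01,
       -6.15122588e-02,  3.66731803e-02,  7.41387248e-05]), 'ee_pos': array([0.20354602, 0.590802  , 0.40402311]), 'eef_rot': array([ 1.65129456e-01,  9.86271693e-01, -6.35743414e-04, -8.42923284e-05]), 'ft_force': array([ 0.71247426,  0.22055661, -0.52176036]), 'torque': array([ 0.05751391, -0.03039196,  0.00323805]), 'grip_force': 0.0, 'width': 0.08700065789704775}
```

View pics/s.png

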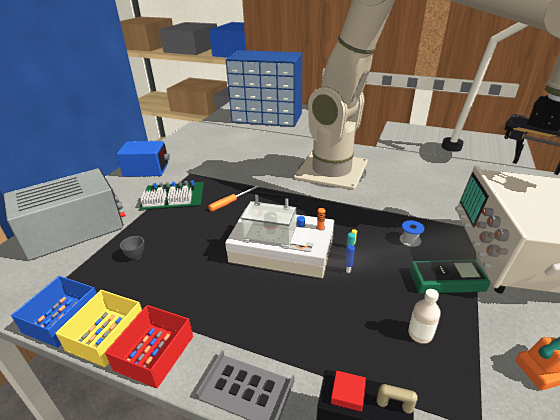

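View pics/t.png

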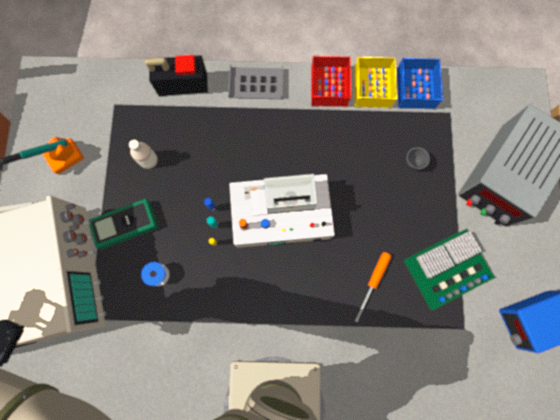

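The scene view shows the unit at about (280,240), with an orange pin on its panel at (320,218) and a blue fuse at (301,221). In the top view the pin is at (242,223) and the fuse at (265,224). The look-alikes stand off the unit: blue (209,202), turquoise (211,221) and yellow (212,241). The screwdriver at (378,268) is the only other orange object nearby. I'll enlarge the top view to confirm.

Run:
```python
from h import *
b=snap('top')
i=b['img'][165:255,200:345,::-1]
cv2.imwrite('pics/tc.png',cv2.resize(i,None,fx=5.5,fy=5.5,interpolation=cv2.INTER_CUBIC))
m=cv2.inRange(cv2.cvtColor(b['img'],cv2.COLOR_RGB2GRAY),110,255);m[:165]=0;m[255:]=0;m[:,:222]=0;m[:,345:]=0
cs,_=cv2.findContours(m,0,2);c=max(cs,key=cv2.contourArea);rc=cv2.minAreaRect(c);print(rc)
for p in cv2.boxPoints(rc):print(p,ray(b,*p,.076).round(4),ray(b,*p,0).round(4))
print('pin',ray(b,242.5,223.2,.15))
```

```text
((280.616943359375, 209.07395935058594), (66.48920440673828, 101.80931091308594), 84.42780303955078)
[226.7248  180.92929] [0.5791 0.1412 0.076 ] [0.6007 0.1514 0.    ]
[328.053   171.04361] [ 0.6135 -0.1294  0.076 ] [ 0.6376 -0.1383  0.    ]
[334.5091  237.21863] [ 0.4346 -0.1462  0.076 ] [ 0.446  -0.1563  0.    ]
[233.18088 247.10431] [0.4023 0.1155 0.076 ] [0.4115 0.1239 0.    ]
pin [0.45230108 0.08742068 0.15      ]
```

View pics/tc.png

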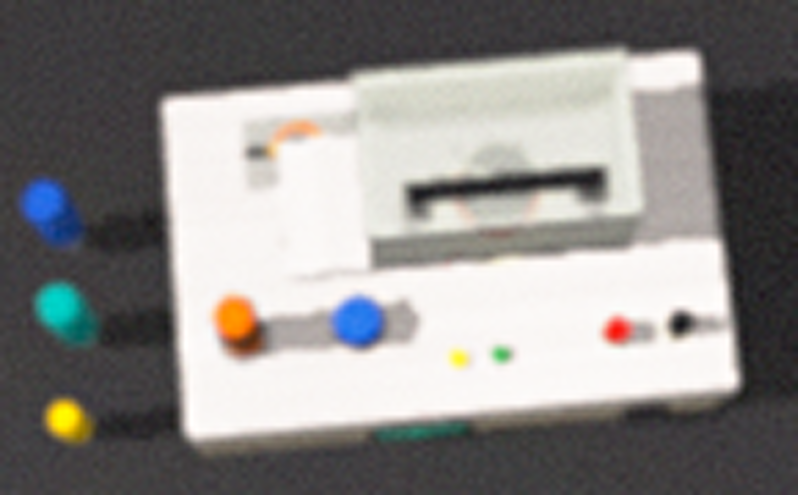

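The crop confirms it: the orange upright head at crop (236,318), in the left grey-ringed hole beside the blue fuse (358,320), is the stay pin. Part of the orange ring shows at (297,130) beside the white flange, and the black pull bar runs from (408,190) to (605,180). Next I compute the unit pose from the panel corners.

```bash
cat >> h.py <<'E'
def fitpose(P,W):
    P=np.array(P,float)[:,:2];W=np.array(W)[:,:2];pm=P.mean(0);wm=W.mean(0)
    H=(P-pm).T@(W-wm);a=np.arctan2(H[0,1]-H[1,0],H[0,0]+H[1,1])
    R=np.array([[np.cos(a),-np.sin(a)],[np.sin(a),np.cos(a)]]);return a,wm-R@pm,(W-(P@R.T+wm-R@pm))
E
python3 - <<'E'
from h import *
b=snap('top')
f=lambda x,y,z:ray(b,200+x/5.5-.41,165+y/5.5-.41,z)
C=[(162,98),(702,50),(740,388),(185,440)];P=[(.08,.13),(.08,-.13),(-.085,-.13),(-.085,.13)]
W=[f(*c,.076) for c in C]
a,o,e=fitpose(P,W);print('corners',a,o,(e*1e3).round(1).tolist())
# feature heights: pin top .076+.086?-> head underside on panel: top .136 ; fuse top .100; bar .192
P2=[(-.04,.1),(-.04,.045),(.0-.004,-.025)];W2=[f(236,316,.136),f(358,318,.1),f(506,186,.192)]
R=np.array([[np.cos(a),-np.sin(a)],[np.sin(a),np.cos(a)]])
for p,w in zip(P2,W2):print(p,(R.T@(w[:2]-o)).round(4))
for n,c,z in(('plate left edge',(246,155),.079),('ring',(297,122),.079)):print(n,(R.T@(f(*c,z)[:2]-o)).round(4))
s=snap('scene')
print([proj(s,[*(R@np.array(p)+o),z]).round(1).tolist() for p,z in(((-.04,.1),.106),((-.04,.045),.088),((-.055,-.075),.1))], blobs(s['img'],(100,150,80),(125,255,255),30)[-6:])
E
```

```text
corners 0.11631139211236682 [ 0.51001261 -0.00521478] [[0.8, 1.6], [1.5, -2.2], [-0.6, -1.1], [-1.7, 1.6]]
(-0.04, 0.1) [-0.041   0.0995]
(-0.04, 0.045) [-0.0403  0.0456]
(-0.004, -0.025) [-0.0057 -0.024 ]
plate left edge [0.048  0.0929]
ring [0.0621 0.0671]
[[320.6, 218.4], [300.5, 221.0], [260.1, 208.6]] [([255.1, 56.0], [209, 23, 93, 103, 2273]), ([275.1, 86.6], [266, 75, 12, 24, 36]), ([300.5, 221.1], [297, 216, 8, 11, 72]), ([412.7, 226.7], [402, 220, 23, 14, 233]), ([350.8, 252.2], [347, 245, 8, 22, 81]), ([51.8, 308.5], [11, 276, 86, 72, 2830])]
```

Call:
{"op": "move_arm", "data": {"steps": [{"dx": -1.3, "dy": -3.7, "dz": -0.5}, {"dx": -1.3, "dy": -3.7, "dz": -0.5}, {"dx": -1.3, "dy": -3.7, "dz": -0.5}, {"dx": -1.3, "dy": -3.7, "dz": -0.5}, {"dx": -1.3, "dy": -3.7}, {"dx": -1.3, "dy": -3.7}, {"dx": -1.3, "dy": -3.7}, {"dx": -1.3, "dy": -3.7}, {"dx": -3.9, "dy": -1.9}, {"dx": -3.9, "dy": -1.9}, {"dx": -3.9, "dy": -1.9}, {"dx": -3.9, "dy": -1.9}], "claw": 5, "squeeze": 20}}

```text
$.steps[0]: bad value
```

Call:
{"op": "move_arm", "data": {"steps": [{"dx": -3.9, "dy": -1.9}, {"dx": -3.9, "dy": -1.9}, {"dx": -3.9, "dy": -1.9}, {"dx": -3.9, "dy": -1.9}, {"spin": 0.14}, {"spin": 0.14}, {"spin": 0.14}, {"spin": 0.14}, {"spin": 0.14}, {"spin": 0.14}, {"spin": 0.14}, {"spin": 0.143}]}}

```text
$.steps[0]: bad value
```

```bash
cat >> h.py <<'E'
A=0.1163;O=np.array([.5100,-.0052]);RU=np.array([[np.cos(A),-np.sin(A)],[np.sin(A),np.cos(A)]])
def go(ux,uy,gz,yaw=None):
    "cm/rad in tool axes from here to grasp point at unit (ux,uy), height gz m; yaw=angle of tool y in the unit frame"
    from scipy.spatial.transform import Rotation as Q
    s=telemetry.read_state();M=Q.from_quat(s['eef_rot']).as_matrix()
    T=np.r_[O+RU@np.array([ux,uy]),gz+.164];d=M.T@(T-s['ee_pos'])*100
    y=np.arctan2(M[1,1],M[0,1])-A
    u=RU.T@(s['ee_pos'][:2]-O)
    print('t %.1f'%s['time'],'unit pos',(u*1e3).round(1),'gz',round(1e3*(s['ee_pos'][2]-.164),1),'yaw',round(y,3),'j7',s['joint_positions'][6].round(2),'F',(s['ft_force']).round(1),'w',round(s['width']*1e3,1),'g',s['grip_force'])
    print('move',d.round(2),'spin',None if yaw is None else round((y-yaw+np.pi)%(2*np.pi)-np.pi,3), 'tilt',M[:,2].round(3))
E
python3 -c "
from h import *
go(-.004,-.025,.187,0)"
```

```text
t 0.2 unit pos [-235.2  627.6] gz 240.4 yaw 1.123 j7 -0.09 F [ 0.1 -0.9 -0.1] w 87.1 g 0.0
move [-49.11 -48.8    5.37] spin 1.123 tilt [-0.    -0.001 -1.   ]
```

Call:
{"op": "move_arm", "data": {"steps": [{"dx": -1.3, "dy": -3.7, "dz": -0.5, "spin": 0}, {"dx": -1.3, "dy": -3.7, "dz": -0.5, "spin": 0}, {"dx": -1.3, "dy": -3.7, "dz": -0.5, "spin": 0}, {"dx": -1.3, "dy": -3.7, "dz": -0.5, "spin": 0}, {"dx": -1.3, "dy": -3.7, "dz": 0, "spin": 0}, {"dx": -1.3, "dy": -3.7, "dz": 0, "spin": 0}, {"dx": -1.3, "dy": -3.7, "dz": 0, "spin": 0}, {"dx": -1.3, "dy": -3.7, "dz": 0, "spin": 0}, {"dx": -3.9, "dy": -1.9, "dz": 0, "spin": 0}, {"dx": -3.9, "dy": -1.9, "dz": 0, "spin": 0}, {"dx": -3.9, "dy": -1.9, "dz": 0, "spin": 0}, {"dx": -3.9, "dy": -1.9, "dz": 0, "spin": 0}], "claw": 5, "squeeze": 20}}

```text
time: 1.45
ee_pos: [0.3291, 0.1528, 0.425]
eef_rot: [0.165, 0.986, 0.001, 0.0]
ft_force: [1.1, 1.5, -1.0]
width: 0.0498
grip_force: 0.0
```

Call:
{"op": "move_arm", "data": {"steps": [{"dx": -3.9, "dy": -1.9, "dz": 0, "spin": 0.1}, {"dx": -3.9, "dy": -1.5, "dz": 0, "spin": 0.14}, {"dx": -3.9, "dy": -0.9, "dz": 0, "spin": 0.14}, {"dx": -3.9, "dy": 0, "dz": 0, "spin": 0.14}, {"dx": 0, "dy": 0, "dz": 0, "spin": 0.14}, {"dx": 0, "dy": 0, "dz": 0, "spin": 0.14}, {"dx": 0, "dy": 0, "dz": 0, "spin": 0.14}, {"dx": 0, "dy": 0, "dz": 0, "spin": 0.14}, {"dx": 0, "dy": 0, "dz": 0, "spin": 0.04}, {"dx": 0, "dy": 0, "dz": 0, "spin": 0}]}}

```text
time: 2.45
ee_pos: [0.4454, 0.0396, 0.4247]
eef_rot: [0.664, 0.748, 0.0, -0.0]
ft_force: [0.4, -0.3, 1.0]
width: 0.0499
grip_force: 0.0
```

```bash
python3 -c "
from h import *
go(-.004,-.025,.187,0)
snap('wrist','w1.png')"
```

```text
t 2.5 unit pos [-58.9  52. ] gz 260.7 yaw 0.002 j7 -0.12 F [ 0.4 -0.3  1. ] w 49.9 g 0.0
move [-7.72  5.48  7.37] spin 0.002 tilt [-0.  0. -1.]
```

View pics/w1.png

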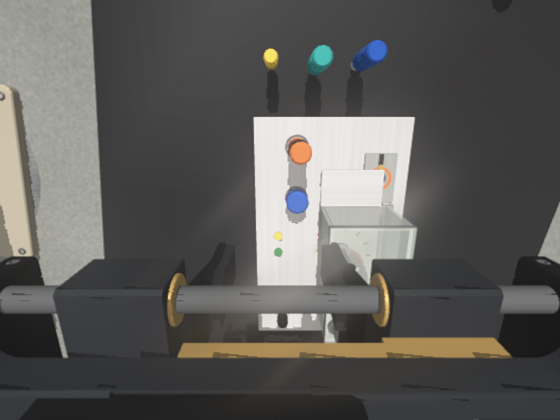

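The wrist view shows the ring at (382,177), the pin at (300,152), the fuse at (297,202) and the guard at lower right. I'll move above the bar and descend.

Call:
{"op": "move_arm", "data": {"steps": [{"dx": -2.6, "dy": 1.9, "dz": 0, "spin": 0}, {"dx": -2.6, "dy": 1.8, "dz": 0, "spin": 0}, {"dx": -2.5, "dy": 1.8, "dz": 0, "spin": 0}, {"dx": 0, "dy": 0, "dz": 2.5, "spin": 0}, {"dx": 0, "dy": 0, "dz": 2.5, "spin": 0}, {"dx": 0, "dy": 0, "dz": 2.2, "spin": 0}, {"dx": 0, "dy": 0, "dz": 0, "spin": 0}, {"dx": 0, "dy": 0, "dz": 0, "spin": 0}]}}

```text
time: 3.3
ee_pos: [0.5094, -0.0302, 0.3533]
eef_rot: [0.663, 0.748, -0.0, 0.0]
ft_force: [0.2, 0.5, 0.2]
width: 0.0501
grip_force: 0.0
```

Call:
{"op": "move_arm", "data": {"steps": [{"dx": 0, "dy": 0, "dz": 0, "spin": 0}, {"dx": 0, "dy": 0, "dz": 0, "spin": 0}, {"dx": 0, "dy": 0, "dz": 0, "spin": 0}, {"dx": 0, "dy": 0, "dz": 0, "spin": 0}, {"dx": 0, "dy": 0, "dz": 0, "spin": 0}], "claw": 0, "squeeze": 15}}

```text
time: 3.8
ee_pos: [0.5093, -0.0301, 0.3529]
eef_rot: [0.664, 0.748, 0.0, 0.0]
ft_force: [-0.1, 0.2, -0.3]
width: 0.0178
grip_force: 0.0
```

```bash
python3 -c "
from h import *
go(-.004,-.025,.187,0)
h=np.array([62,81]);v=np.array([-66,106])
p=h+v
tot=0
for k in range(1,25):
    a=.072*k;n=h+[v[0]*np.cos(a)+v[1]*np.sin(a),-v[0]*np.sin(a)+v[1]*np.cos(a)]
    d=(n-p)/10;p=n;print(k,'dy %.2f dz %.2f'%(d[0],-d[1]))
print(p)"
```

```text
t 3.8 unit pos [ -3.6 -24.7] gz 188.9 yaw 0.003 j7 0.17 F [-0.1  0.2 -0.3] w 17.8 g 0.0
move [-0.03 -0.04  0.19] spin 0.003 tilt [ 0.  0. -1.]
1 dy 0.78 dz -0.45
2 dy 0.81 dz -0.39
3 dy 0.84 dz -0.33
4 dy 0.86 dz -0.27
5 dy 0.87 dz -0.21
6 dy 0.89 dz -0.14
7 dy 0.90 dz -0.08
8 dy 0.90 dz -0.02
9 dy 0.90 dz 0.05
10 dy 0.89 dz 0.11
11 dy 0.88 dz 0.18
12 dy 0.87 dz 0.24
13 dy 0.85 dz 0.30
14 dy 0.82 dz 0.36
15 dy 0.79 dz 0.42
16 dy 0.76 dz 0.48
17 dy 0.73 dz 0.53
18 dy 0.69 dz 0.58
19 dy 0.64 dz 0.63
20 dy 0.60 dz 0.67
21 dy 0.55 dz 0.71
22 dy 0.49 dz 0.75
23 dy 0.44 dz 0.79
24 dy 0.38 dz 0.81
[177.02566695 129.59110971]
```

Call:
{"op": "move_arm", "data": {"steps": [{"dx": 0, "dy": 0, "dz": 0, "spin": 0}, {"dx": 0, "dy": 0, "dz": 0, "spin": 0}, {"dx": 0, "dy": 0, "dz": 0, "spin": 0}, {"dx": 0, "dy": 0.4, "dz": -0.23, "spin": 0}, {"dx": 0, "dy": 0.39, "dz": -0.22, "spin": 0}, {"dx": 0, "dy": 0.81, "dz": -0.39, "spin": 0}, {"dx": 0, "dy": 0.84, "dz": -0.33, "spin": 0}, {"dx": 0, "dy": 0.86, "dz": -0.27, "spin": 0}, {"dx": 0, "dy": 0.87, "dz": -0.21, "spin": 0}, {"dx": 0, "dy": 0.89, "dz": -0.14, "spin": 0}, {"dx": 0, "dy": 0.9, "dz": -0.08, "spin": 0}, {"dx": 0, "dy": 0.9, "dz": -0.02, "spin": 0}]}}

```text
time: 5.0
ee_pos: [0.5774, -0.0224, 0.3724]
eef_rot: [0.664, 0.748, -0.001, -0.001]
ft_force: [-9.4, -0.7, 9.4]
width: 0.0096
grip_force: 15.0
```

```bash
python3 -c "
from h import *
go(.0655,-.025,.2059,0)"
```

```text
t 5.0 unit pos [ 65.  -24.9] gz 208.4 yaw 0.002 j7 0.23 F [-9.4 -0.7  9.4] w 9.6 g 15.000933855772018
move [-0.01  0.05  0.25] spin 0.002 tilt [-0.002  0.    -1.   ]
```

Call:
{"op": "move_arm", "data": {"steps": [{"dx": 0, "dy": 0.9, "dz": 0.07, "spin": 0}, {"dx": 0, "dy": 0.89, "dz": 0.13, "spin": 0}, {"dx": 0, "dy": 0.88, "dz": 0.18, "spin": 0}, {"dx": 0, "dy": 0.87, "dz": 0.24, "spin": 0}, {"dx": 0, "dy": 0.85, "dz": 0.3, "spin": 0}, {"dx": 0, "dy": 0.82, "dz": 0.36, "spin": 0}, {"dx": 0, "dy": 0.79, "dz": 0.42, "spin": 0}, {"dx": 0, "dy": 0.76, "dz": 0.48, "spin": 0}, {"dx": 0, "dy": 0.73, "dz": 0.53, "spin": 0}, {"dx": 0, "dy": 0.69, "dz": 0.58, "spin": 0}, {"dx": 0, "dy": 0.64, "dz": 0.63, "spin": 0}, {"dx": 0, "dy": 0.6, "dz": 0.67, "spin": 0}]}}

```text
time: 6.2
ee_pos: [0.6712, -0.0114, 0.3261]
eef_rot: [0.664, 0.748, -0.001, -0.0]
ft_force: [-6.3, -1.8, 6.3]
width: 0.0092
grip_force: 15.0
```

Call:
{"op": "move_arm", "data": {"steps": [{"dx": 0, "dy": 0.55, "dz": 0.71, "spin": 0}, {"dx": 0, "dy": 0.49, "dz": 0.75, "spin": 0}, {"dx": 0, "dy": 0.44, "dz": 0.79, "spin": 0}, {"dx": 0, "dy": 0.38, "dz": 0.81, "spin": 0}, {"dx": 0, "dy": 0.1, "dz": 0.2, "spin": 0}, {"dx": 0, "dy": 0, "dz": 0, "spin": 0}]}}

```text
time: 6.8
ee_pos: [0.6905, -0.009, 0.2929]
eef_rot: [0.664, 0.748, -0.001, 0.0]
ft_force: [-2.9, -3.2, -0.9]
width: 0.0096
grip_force: 15.0
```

```bash
python3 -c "
from h import *
go(-.040,.100,.20,np.pi/2)
snap('scene','s2.png')"
```

```text
t 6.8 unit pos [178.9 -24.7] gz 128.9 yaw 0.002 j7 0.3 F [-2.9 -3.2 -0.9] w 9.6 g 15.000082701444626
move [ 12.52 -21.86  -7.11] spin -1.568 tilt [-0.001 -0.001 -1.   ]
```

View pics/s2.png

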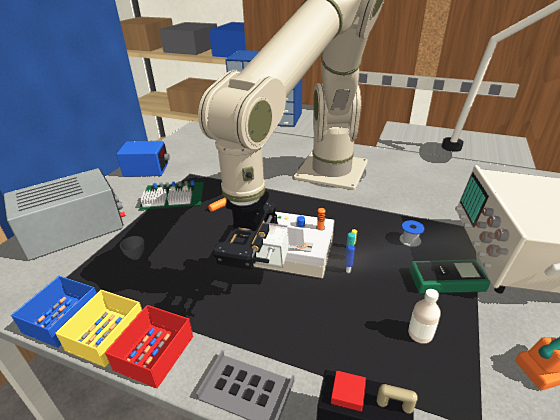

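The guard is held open at about 1.74 rad, and the pin and fuse are undisturbed at (321,218) and (301,221). I'll measure the ring from the wrist and top cameras before letting go.

Run:
```python
from h import *
for n in('wrist','top'):
    c=snap(n)
    W=lambda x,y,z:[*(O+RU@np.array([x,y])),z]
    print(n,'nominal',proj(c,W(.049,.06,.079)).round(1))
    for b,s in blobs(c['img'],(3,90,90),(20,255,255),8):
        w=ray(c,*b,.079);u=RU.T@(w[:2]-O)
        if abs(u[0]-.03)<.12 and abs(u[1])<.15: print(b,s,(u*1e3).round(1))
```

```text
wrist nominal [ 64.2 107.3]
[55.7, 65.4] [53, 65, 6, 2, 9] [48.7 83. ]
[80.9, 93.2] [79, 85, 5, 18, 42] [60.5 68. ]
top nominal [256.7 191.3]
[283.1, 201.2] [282, 197, 5, 10, 15] [15.8 -7.3]
[291.9, 206.4] [288, 205, 8, 3, 10] [ -0.3 -29. ]
```

Call:
{"op": "move_arm", "data": {"steps": [{"dx": 0, "dy": 0, "dz": 0, "spin": 0}, {"dx": 0, "dy": 0, "dz": 0, "spin": 0}, {"dx": 0, "dy": 0, "dz": -2, "spin": 0}, {"dx": 0, "dy": 0, "dz": -3, "spin": 0}, {"dx": 0, "dy": 0, "dz": -3, "spin": 0}, {"dx": 2.5, "dy": -4.3, "dz": 0, "spin": 0}, {"dx": 2.5, "dy": -4.3, "dz": 0, "spin": 0}, {"dx": 2.5, "dy": -4.3, "dz": 0, "spin": 0}, {"dx": 2.5, "dy": -4.3, "dz": 0, "spin": 0}, {"dx": 2.5, "dy": -4.3, "dz": 0, "spin": 0}], "claw": 2.4}}

```text
time: 7.95
ee_pos: [0.4602, 0.0914, 0.3733]
eef_rot: [0.663, 0.748, 0.001, 0.0]
ft_force: [-0.3, 0.5, 0.5]
width: 0.0239
grip_force: 0.0
```

Call:
{"op": "move_arm", "data": {"steps": [{"dx": 0, "dy": 0, "dz": 0, "spin": -0.145}, {"dx": 0, "dy": 0, "dz": 0, "spin": -0.145}, {"dx": 0, "dy": 0, "dz": 0, "spin": -0.145}, {"dx": 0, "dy": 0, "dz": 0, "spin": -0.145}, {"dx": 0, "dy": 0, "dz": 0, "spin": -0.145}, {"dx": 0, "dy": 0, "dz": 0, "spin": -0.145}, {"dx": 0, "dy": 0, "dz": 0, "spin": -0.145}, {"dx": 0, "dy": 0, "dz": 0, "spin": -0.145}, {"dx": 0, "dy": 0, "dz": 0, "spin": -0.145}, {"dx": 0, "dy": 0, "dz": 0, "spin": -0.145}, {"dx": 0, "dy": 0, "dz": 0, "spin": -0.12}], "claw": 4.4}}

```text
time: 9.05
ee_pos: [0.4621, 0.0906, 0.3736]
eef_rot: [-0.062, 0.998, 0.001, 0.001]
ft_force: [0.4, -0.2, 0.5]
width: 0.044
grip_force: 0.0
```

Run:
```python
from h import *
go(-.040,.100,.122,np.pi/2)
for n in('wrist','top'):
    c=snap(n,n+'3.png')
    W=lambda x,y,z:[*(O+RU@np.array([x,y])),z]
    print(n,'nominal',proj(c,W(.049,.06,.079)).round(1),'pintop',proj(c,W(-.04,.1,.137)).round(1))
    for b,s in blobs(c['img'],(3,90,90),(20,255,255),8):
        f=lambda z:((RU.T@(ray(c,*b,z)[:2]-O))*1e3).round(1)
        u=f(.079)
        if abs(u[0]-30)<120 and abs(u[1])<160: print(b,s,u,f(.137))
```

```text
t 9.1 unit pos [-36.5 100.7] gz 209.6 yaw 1.579 j7 1.4 F [ 0.4 -0.2  0.5] w 44.0 g 0.0
move [ 0.37 -0.08  8.76] spin 0.008 tilt [ 0.001  0.002 -1.   ]
wrist nominal [236.  286.7] pintop [275.9 223.8]
[277.8, 215.1] [265, 192, 26, 42, 706] [-27.7 101.6] [-46.8 101.4]
[184.5, 299.4] [178, 274, 17, 53, 455] [64.3  6.6] [25.7 26.4]
[248.4, 278.9] [240, 276, 17, 9, 54] [40.  72.7] [ 6.6 78.5]
top nominal [256.7 191.3] pintop [242.2 221.6]
[296.2, 202.2] [294, 199, 4, 6, 10] [ 10.  -41.4] [ -3.3 -37.6]
[287.4, 205.2] [283, 201, 12, 7, 16] [  4.  -17.5] [ -8.9 -15. ]
```

View pics/wrist3.png

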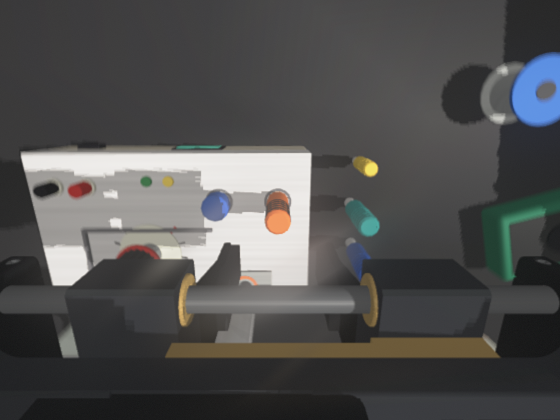

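The pin is at (277,212) and the fuse at (215,206), with the fingers above the pin. The plate's corner is near (271,271) and the ring's front arc spans columns 240 to 257 at row 276. I'll work out the plate edge and the pin more closely.

Run:
```python
from h import *
c=snap('wrist');i=c['img']
f=lambda u,v,z:((RU.T@(ray(c,u,v,z)[:2]-O))*1e3).round(1)
print('plate corner',f(271,271,.079),'ring R',f(257,280,.079),'ring front',f(248,276,.079))
print('panel corner',f(309,149,.076),'fuse centre',f(215,200,.1))
print('orange box pin',f(265,200,.136),f(291,200,.136),f(278,193,.136))
j=i[262:290,228:285,::-1];cv2.imwrite('pics/c4.png',cv2.resize(j,None,fx=12,fy=12,interpolation=cv2.INTER_CUBIC))
```

```text
plate corner [30.9 95. ] ring R [41.  80.9] ring front [36.6 71.9]
panel corner [-89. 129.] fuse centre [-48.1  47.6]
orange box pin [-58.2  91.8] [-58.3 110.9] [-63.5 101.3]
```

View pics/c4.png

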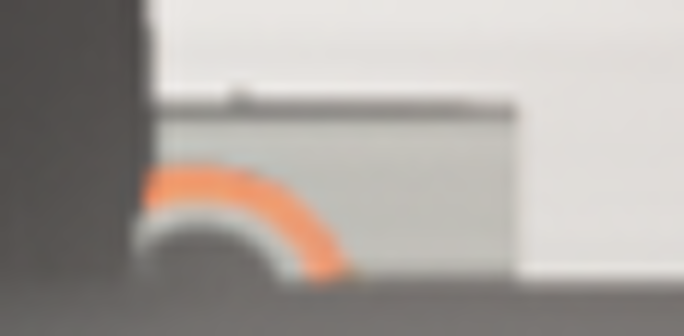

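The crop shows the ring arc's apex at column ~245 and the plate's left edge at 271, so the hole is at unit y ≈ 66.5 mm. Now I grasp the pin.

Call:
{"op": "move_arm", "data": {"steps": [{"dx": 0.37, "dy": -0.08, "dz": 1.5, "spin": 0.008}, {"dx": 0, "dy": 0, "dz": 2.4, "spin": 0}, {"dx": 0, "dy": 0, "dz": 2.4, "spin": 0}, {"dx": 0, "dy": 0, "dz": 2.4, "spin": 0}, {"dx": 0, "dy": 0, "dz": 0, "spin": 0}]}}

```text
time: 9.7
ee_pos: [0.4574, 0.0889, 0.284]
eef_rot: [-0.053, 0.999, -0.001, -0.002]
ft_force: [-0.7, -0.3, 1.5]
width: 0.0442
grip_force: 0.0
```

Call:
{"op": "move_arm", "data": {"steps": [{"dx": 0, "dy": 0, "dz": 0, "spin": 0}, {"dx": 0, "dy": 0, "dz": 0, "spin": 0}, {"dx": 0, "dy": 0, "dz": 0, "spin": 0}, {"dx": 0, "dy": 0, "dz": 0, "spin": 0}, {"dx": 0, "dy": 0, "dz": 0, "spin": 0}, {"dx": 0, "dy": 0, "dz": 0, "spin": 0}], "claw": 0, "squeeze": 25}}

```text
time: 10.3
ee_pos: [0.4588, 0.089, 0.2868]
eef_rot: [-0.055, 0.998, 0.0, 0.001]
ft_force: [-0.9, 0.7, 6.8]
width: 0.0188
grip_force: 25.0
```

Run:
```python
from h import *
go(-.040,.100,.122,np.pi/2)
```

```text
t 10.3 unit pos [-39.9  99.5] gz 122.8 yaw 1.565 j7 1.45 F [-0.9  0.7  6.8] w 18.8 g 25.000780328409746
move [0.01 0.05 0.08] spin -0.006 tilt [ 0.001  0.001 -1.   ]
```

Call:
{"op": "move_arm", "data": {"steps": [{"dx": 0, "dy": 0, "dz": -0.8, "spin": 0}, {"dx": 0, "dy": 0, "dz": -1.4, "spin": 0}, {"dx": 0, "dy": 0, "dz": -1.4, "spin": 0}, {"dx": 0, "dy": 0, "dz": 0, "spin": 0}, {"dx": -2.5, "dy": -1.1, "dz": 0, "spin": 0}, {"dx": -2.5, "dy": -1.1, "dz": 0, "spin": 0}, {"dx": -2.5, "dy": -1.1, "dz": 0, "spin": 0}, {"dx": -0.4, "dy": 0, "dz": 0, "spin": 0}, {"dx": -0.2, "dy": 0, "dz": 0, "spin": 0}]}}

```text
time: 11.2
ee_pos: [0.5427, 0.0648, 0.3213]
eef_rot: [-0.055, 0.999, -0.001, -0.001]
ft_force: [-0.6, 0.4, 0.4]
width: 0.0191
grip_force: 25.0
```

Run:
```python
from h import *
go(.049,.0665,.158,np.pi/2)
c=snap('scene')
cv2.imwrite('pics/c5.png',cv2.resize(c['img'][170:290,190:350,::-1],None,fx=5,fy=5,interpolation=cv2.INTER_CUBIC))
```

```text
t 11.2 unit pos [40.6 65.7] gz 157.3 yaw 1.564 j7 1.63 F [-0.6  0.4  0.4] w 19.1 g 25.027812041225843
move [-0.84  0.08 -0.07] spin -0.007 tilt [-0.001 -0.001 -1.   ]
```

View pics/c5.png

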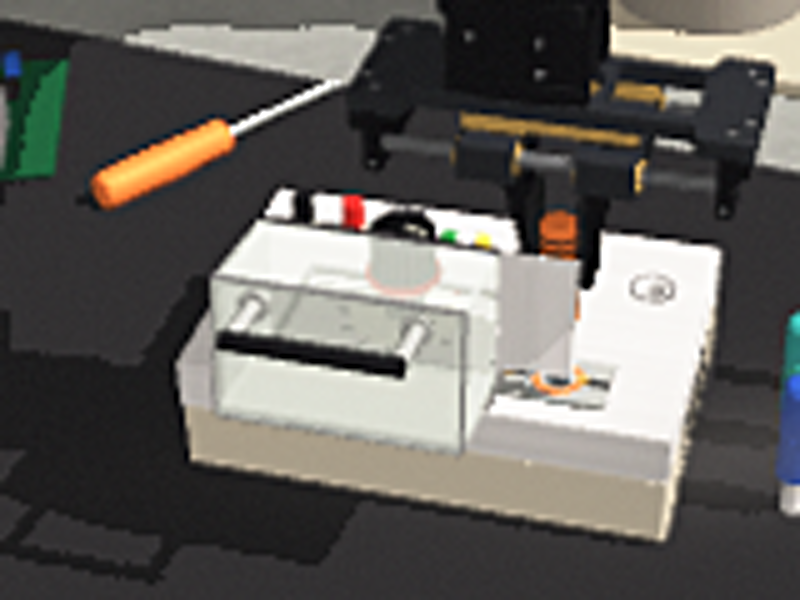

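The pin is upright in the fingers at crop (557,235), in front of the flange, and the ring is visible at crop (557,380). I'll locate the ring and start pressing.

Call:
{"op": "move_arm", "data": {"steps": [{"dx": -0.2, "dy": 0.05, "dz": 0, "spin": 0}, {"dx": -0.2, "dy": 0.03, "dz": 0, "spin": 0}, {"dx": -0.15, "dy": 0, "dz": 0, "spin": 0}, {"dx": -0.15, "dy": 0, "dz": 0, "spin": 0}, {"dx": -0.14, "dy": 0, "dz": 0, "spin": 0}, {"dx": 0, "dy": 0, "dz": 0, "spin": 0}]}}

```text
time: 11.85
ee_pos: [0.5503, 0.0666, 0.3221]
eef_rot: [-0.055, 0.998, 0.0, -0.0]
ft_force: [-2.2, -1.6, -0.4]
width: 0.019
grip_force: 25.2
```

Run:
```python
from h import *
go(.049,.0665,.158,np.pi/2)
c=snap('scene')
m=cv2.inRange(cv2.cvtColor(c['img'],cv2.COLOR_RGB2HSV),(5,80,100),(22,255,255))
m[:240]=0;m[255:]=0;m[:,:290]=0;m[:,312:]=0
v,u=np.nonzero(m);print(list(zip(u,v)))
f=lambda u,v,z:((RU.T@(ray(c,u,v,z)[:2]-O))*1e3).round(1)
h=f(u.mean(),v.mean(),.079);print('mean',h,'L',f(u.min(),245,.079),'R',f(u.max(),245,.079),'panel corner x80 y130',f(190+722/5,170+250/5,.076))
for y in(.060,.067):print(proj(c,[*(O+RU@np.array([.049,y])),.079]))
g=m.astype(bool)
```

```text
t 11.8 unit pos [48.3 66.6] gz 158.1 yaw 1.565 j7 1.64 F [-2.2 -1.6 -0.4] w 19.0 g 25.199682654929347
move [-0.07 -0.01  0.01] spin -0.006 tilt [-0.001  0.    -1.   ]
[(np.int64(305), np.int64(243)), (np.int64(291), np.int64(244)), (np.int64(305), np.int64(244)), (np.int64(306), np.int64(244)), (np.int64(296), np.int64(245)), (np.int64(297), np.int64(245)), (np.int64(305), np.int64(245)), (np.int64(306), np.int64(245)), (np.int64(307), np.int64(245)), (np.int64(296), np.int64(246)), (np.int64(297), np.int64(246)), (np.int64(298), np.int64(246)), (np.int64(305), np.int64(246)), (np.int64(306), np.int64(246)), (np.int64(307), np.int64(246)), (np.int64(297), np.int64(247)), (np.int64(298), np.int64(247)), (np.int64(299), np.int64(247)), (np.int64(300), np.int64(247)), (np.int64(301), np.int64(247)), (np.int64(302), np.int64(247)), (np.int64(303), np.int64(247)), (np.int64(304), np.int64(247)), (np.int64(305), np.int64(247)), (np.int64(298), np.int64(248)), (np.int64(300), np.int64(248)), (np.int64(301), np.int64(248)), (np.int64(302), np.int64(248)), (np.int64(303), np.int64(248))]
mean [53.  68.1] L [54.7 41.4] R [45.1 81.1] panel corner x80 y130 [-82.4 132.5]
[298.60348107 244.69976314]
[301.28173044 245.11734345]
```

Call:
{"op": "move_arm", "data": {"steps": [{"dx": -0.07, "dy": 0, "dz": 0.2, "spin": 0}, {"dx": 0, "dy": 0, "dz": 0.2, "spin": 0}, {"dx": 0, "dy": 0, "dz": 0.2, "spin": 0}, {"dx": 0, "dy": 0, "dz": 0.15, "spin": 0}, {"dx": 0, "dy": 0, "dz": 0.15, "spin": 0}, {"dx": 0, "dy": 0, "dz": 0.15, "spin": 0}, {"dx": 0, "dy": 0, "dz": 0, "spin": 0}]}}

```text
time: 12.6
ee_pos: [0.5515, 0.0668, 0.3114]
eef_rot: [-0.055, 0.998, 0.0, -0.0]
ft_force: [-1.4, 0.1, -0.8]
width: 0.0194
grip_force: 25.6
```

Run:
```python
from h import *
go(.049,.0665,.125,np.pi/2)
```

```text
t 12.6 unit pos [49.6 66.7] gz 147.4 yaw 1.565 j7 1.65 F [-1.4  0.1 -0.8] w 19.4 g 25.648614151286893
move [ 0.06 -0.02  2.24] spin -0.006 tilt [-0.  0. -1.]
```

Call:
{"op": "move_arm", "data": {"steps": [{"dx": 0.03, "dy": 0, "dz": 0.2, "spin": 0}, {"dx": 0, "dy": 0, "dz": 0.2, "spin": 0}, {"dx": 0, "dy": 0, "dz": 0.2, "spin": 0}, {"dx": 0, "dy": 0, "dz": 0.2, "spin": 0}, {"dx": 0, "dy": 0, "dz": 0, "spin": 0}]}}

```text
time: 13.1
ee_pos: [0.5512, 0.0667, 0.3033]
eef_rot: [-0.055, 0.998, -0.0, -0.0]
ft_force: [-1.4, -0.2, -1.3]
width: 0.0191
grip_force: 25.6
```

Run:
```python
from h import *
go(.049,.0665,.125,np.pi/2)
```

```text
t 13.1 unit pos [49.2 66.7] gz 139.3 yaw 1.565 j7 1.65 F [-1.4 -0.2 -1.3] w 19.1 g 25.56517381919548
move [ 0.02 -0.02  1.43] spin -0.006 tilt [-0. -0. -1.]
```

In the hole, with no resistance. Continuing down.

Call:
{"op": "move_arm", "data": {"steps": [{"dx": 0, "dy": 0, "dz": 0.25, "spin": 0}, {"dx": 0, "dy": 0, "dz": 0.25, "spin": 0}, {"dx": 0, "dy": 0, "dz": 0.25, "spin": 0}, {"dx": 0, "dy": 0, "dz": 0.25, "spin": 0}, {"dx": 0, "dy": 0, "dz": 0.1, "spin": 0}, {"dx": 0, "dy": 0, "dz": 0, "spin": 0}]}}

```text
time: 13.7
ee_pos: [0.5512, 0.0668, 0.2924]
eef_rot: [-0.055, 0.998, -0.0, -0.0]
ft_force: [-1.6, -0.0, -1.4]
width: 0.0194
grip_force: 25.6
```

Call:
{"op": "move_arm", "data": {"steps": [{"dx": 0, "dy": 0, "dz": 0.08, "spin": 0}, {"dx": 0, "dy": 0, "dz": 0.08, "spin": 0}, {"dx": 0, "dy": 0, "dz": 0.06, "spin": 0}, {"dx": 0, "dy": 0, "dz": 0, "spin": 0}]}}

```text
time: 14.1
ee_pos: [0.5513, 0.0668, 0.2904]
eef_rot: [-0.055, 0.998, 0.0, 0.0]
ft_force: [-1.3, 1.0, -0.4]
width: 0.0195
grip_force: 25.6
```

Call:
{"op": "move_arm", "data": {"steps": [{"dx": 0, "dy": 0, "dz": 0.05, "spin": 0}, {"dx": 0, "dy": 0, "dz": 0.05, "spin": 0}, {"dx": 0, "dy": 0, "dz": 0, "spin": 0}]}}

```text
time: 14.4
ee_pos: [0.5514, 0.0667, 0.2898]
eef_rot: [-0.055, 0.998, 0.0, 0.0]
ft_force: [-3.2, 0.1, 4.5]
width: 0.0191
grip_force: 25.6
```

Call:
{"op": "move_arm", "data": {"steps": [{"dx": 0, "dy": 0, "dz": 0.05, "spin": 0}, {"dx": 0, "dy": 0, "dz": 0.05, "spin": 0}, {"dx": 0, "dy": 0, "dz": 0, "spin": 0}]}}

```text
time: 14.7
ee_pos: [0.5517, 0.0667, 0.2897]
eef_rot: [-0.055, 0.998, 0.0, 0.001]
ft_force: [-4.9, 0.2, 13.2]
width: 0.0195
grip_force: 25.6
```

Call:
{"op": "move_arm", "data": {"steps": [{"dx": 0, "dy": 0, "dz": -0.05, "spin": 0}, {"dx": 0, "dy": 0, "dz": 0, "spin": 0}, {"dx": 0, "dy": 0, "dz": 0, "spin": 0}, {"dx": 0, "dy": 0, "dz": 0, "spin": 0}], "claw": 2.8}}

```text
time: 15.1
ee_pos: [0.5512, 0.0668, 0.2887]
eef_rot: [-0.055, 0.998, 0.0, -0.0]
ft_force: [-1.3, 1.3, 0.3]
width: 0.0277
grip_force: 0.6
```

Call:
{"op": "move_arm", "data": {"steps": [{"dx": 0.1, "dy": 0, "dz": -1, "spin": 0}, {"dx": 0.3, "dy": 0, "dz": -2, "spin": 0}, {"dx": 0.3, "dy": 0, "dz": -2.5, "spin": 0}, {"dx": 0.3, "dy": 0, "dz": -2.5, "spin": 0}, {"dx": 0, "dy": 0, "dz": 0, "spin": 0}]}}

```text
time: 15.6
ee_pos: [0.542, 0.0651, 0.3728]
eef_rot: [-0.055, 0.998, 0.001, 0.003]
ft_force: [0.4, 0.6, 0.3]
width: 0.0276
grip_force: 0.0
```

Run:
```python
from h import *
go(.012,-.025,.205,np.pi/2-.72)
c=snap('scene')
cv2.imwrite('pics/c6.png',cv2.resize(c['img'][170:290,190:350,::-1],None,fx=5,fy=5,interpolation=cv2.INTER_CUBIC))
t=snap('top');print(t['img'].shape)
```

```text
t 15.6 unit pos [40.  66.1] gz 208.8 yaw 1.564 j7 1.6 F [0.4 0.6 0.3] w 27.6 g 0.0
move [ 2.74 -9.13  0.35] spin 0.713 tilt [ 0.005  0.002 -1.   ]
(420, 560, 3)
```

View pics/c6.png

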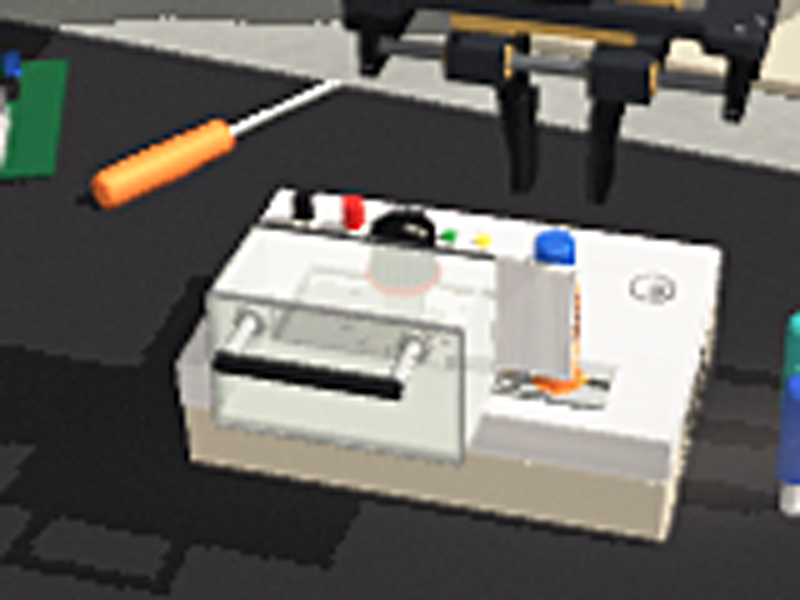

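The pin stands in the orange hole at crop (557,380), with the flange leaning on it; its top reflects blue. The knob at crop (403,240) is clear, so I go there.

Call:
{"op": "move_arm", "data": {"steps": [{"dx": 0.9, "dy": -3, "dz": 0, "spin": 0}, {"dx": 0.9, "dy": -3, "dz": 0, "spin": 0}, {"dx": 0.94, "dy": -3.13, "dz": 0, "spin": 0}, {"dx": 0, "dy": 0, "dz": 0, "spin": 0.12}, {"dx": 0, "dy": 0, "dz": 0, "spin": 0.12}, {"dx": 0, "dy": 0, "dz": 0, "spin": 0.12}, {"dx": 0, "dy": 0, "dz": 0, "spin": 0.1}, {"dx": 0, "dy": 0, "dz": 0, "spin": 0}], "claw": 4.6, "squeeze": 12}}

```text
time: 16.5
ee_pos: [0.5239, -0.0281, 0.3681]
eef_rot: [0.175, 0.985, -0.0, -0.001]
ft_force: [-0.4, 0.3, 0.2]
width: 0.046
grip_force: 0.0
```

Run:
```python
from h import *
go(.012,-.025,.130,1.1)
```

```text
t 16.5 unit pos [ 11.2 -24.4] gz 204.1 yaw 1.103 j7 1.3 F [-0.4  0.3  0.2] w 46.0 g 0.0
move [-0.11 -0.01  7.41] spin 0.003 tilt [-0.001 -0.001 -1.   ]
```

Call:
{"op": "move_arm", "data": {"steps": [{"dx": -0.1, "dy": 0, "dz": 2, "spin": 0}, {"dx": 0, "dy": 0, "dz": 2, "spin": 0}, {"dx": 0, "dy": 0, "dz": 1.7, "spin": 0}, {"dx": 0, "dy": 0, "dz": 1.7, "spin": 0}, {"dx": 0, "dy": 0, "dz": 0, "spin": 0}]}}

```text
time: 17.0
ee_pos: [0.5241, -0.0284, 0.2927]
eef_rot: [0.173, 0.985, -0.001, -0.002]
ft_force: [-0.0, 0.1, 0.3]
width: 0.0459
grip_force: 0.0
```

Call:
{"op": "move_arm", "data": {"steps": [{"dx": 0, "dy": 0, "dz": 0, "spin": 0}, {"dx": 0, "dy": 0, "dz": 0, "spin": 0}, {"dx": 0, "dy": 0, "dz": 0, "spin": 0}, {"dx": 0, "dy": 0, "dz": 0, "spin": 0}, {"dx": 0, "dy": 0, "dz": 0, "spin": 0}], "claw": 0, "squeeze": 12}}

```text
time: 17.5
ee_pos: [0.5255, -0.0281, 0.2957]
eef_rot: [0.174, 0.985, 0.001, 0.001]
ft_force: [0.7, 2.9, 5.7]
width: 0.0337
grip_force: 12.0
```

Call:
{"op": "move_arm", "data": {"steps": [{"dx": 0, "dy": 0, "dz": 0, "spin": -0.08}, {"dx": 0, "dy": 0, "dz": 0, "spin": -0.08}, {"dx": 0, "dy": 0, "dz": 0, "spin": -0.08}, {"dx": 0, "dy": 0, "dz": 0, "spin": -0.08}, {"dx": 0, "dy": 0, "dz": 0, "spin": -0.08}, {"dx": 0, "dy": 0, "dz": 0, "spin": -0.08}, {"dx": 0, "dy": 0, "dz": 0, "spin": -0.08}, {"dx": 0, "dy": 0, "dz": 0, "spin": -0.08}]}}

```text
time: 18.3
ee_pos: [0.5256, -0.0282, 0.2958]
eef_rot: [-0.146, 0.989, 0.0, 0.001]
ft_force: [1.2, 3.2, 5.4]
width: 0.0332
grip_force: 12.0
```

Run:
```python
from h import *
go(.012,-.025,.130,2.1)
s=telemetry.read_state();print(s['torque'])
```

```text
t 18.3 unit pos [ 12.8 -24.6] gz 131.8 yaw 1.748 j7 1.98 F [1.2 3.2 5.4] w 33.2 g 12.002072213843462
move [ 0.08 -0.02  0.18] spin -0.352 tilt [ 0.002  0.001 -1.   ]
[ 0.7107858  -0.15408256 -0.05540846]
```

Call:
{"op": "move_arm", "data": {"steps": [{"dx": 0, "dy": 0, "dz": 0, "spin": -0.06}, {"dx": 0, "dy": 0, "dz": 0, "spin": -0.06}, {"dx": 0, "dy": 0, "dz": 0, "spin": -0.06}, {"dx": 0, "dy": 0, "dz": 0, "spin": -0.06}, {"dx": 0, "dy": 0, "dz": 0, "spin": -0.06}]}}

```text
time: 18.8
ee_pos: [0.5256, -0.0282, 0.2958]
eef_rot: [-0.292, 0.956, 0.0, 0.001]
ft_force: [0.8, 3.2, 4.6]
width: 0.0331
grip_force: 12.0
```

Run:
```python
from h import *
go(.012,-.025,.130,2.1)
s=telemetry.read_state();print(s['torque'])
```

```text
t 18.8 unit pos [ 12.8 -24.6] gz 131.8 yaw 2.048 j7 2.27 F [0.8 3.2 4.6] w 33.1 g 12.001623953775038
move [0.09 0.   0.18] spin -0.052 tilt [ 0.002  0.001 -1.   ]
[ 0.72316368 -0.14949758 -0.05122216]
```

Turned about 0.95 rad and not yet at the stop, so I regrip.

Call:
{"op": "move_arm", "data": {"steps": [{"dx": 0, "dy": 0, "dz": 0, "spin": 0}, {"dx": 0, "dy": 0, "dz": 0, "spin": 0}, {"dx": 0, "dy": 0, "dz": 0, "spin": 0}, {"dx": 0, "dy": 0, "dz": 0, "spin": 0}, {"dx": 0, "dy": 0, "dz": 0, "spin": 0.12}, {"dx": 0, "dy": 0, "dz": 0, "spin": 0.12}, {"dx": 0, "dy": 0, "dz": 0, "spin": 0.12}, {"dx": 0, "dy": 0, "dz": 0, "spin": 0.12}, {"dx": 0, "dy": 0, "dz": 0, "spin": 0.12}, {"dx": 0, "dy": 0, "dz": 0, "spin": 0.12}, {"dx": 0, "dy": 0, "dz": 0, "spin": 0}], "claw": 4.6}}

```text
time: 19.9
ee_pos: [0.525, -0.0285, 0.2948]
eef_rot: [0.066, 0.998, -0.0, -0.0]
ft_force: [-0.2, 0.1, 0.3]
width: 0.046
grip_force: 0.0
```

Call:
{"op": "move_arm", "data": {"steps": [{"dx": 0, "dy": 0, "dz": 0, "spin": 0}, {"dx": 0, "dy": 0, "dz": 0, "spin": 0}, {"dx": 0, "dy": 0, "dz": 0, "spin": 0}, {"dx": 0, "dy": 0, "dz": 0, "spin": 0}, {"dx": 0, "dy": 0, "dz": 0, "spin": 0}], "claw": 0, "squeeze": 12}}

```text
time: 20.4
ee_pos: [0.5251, -0.028, 0.295]
eef_rot: [0.064, 0.998, 0.0, 0.0]
ft_force: [0.2, 3.6, -0.0]
width: 0.0334
grip_force: 12.0
```

Call:
{"op": "move_arm", "data": {"steps": [{"dx": 0, "dy": 0, "dz": 0, "spin": -0.04}, {"dx": 0, "dy": 0, "dz": 0, "spin": -0.04}, {"dx": 0, "dy": 0, "dz": 0, "spin": -0.04}, {"dx": 0, "dy": 0, "dz": 0, "spin": -0.04}]}}

```text
time: 20.8
ee_pos: [0.5251, -0.0281, 0.295]
eef_rot: [-0.016, 1.0, 0.0, 0.0]
ft_force: [-0.3, 3.6, 1.1]
width: 0.0336
grip_force: 12.0
```

Run:
```python
from h import *
go(.012,-.025,.130,2.1)
s=telemetry.read_state();print(s['torque'])
```

```text
t 20.8 unit pos [ 12.4 -24.5] gz 131.0 yaw 1.487 j7 1.73 F [-0.3  3.6  1.1] w 33.6 g 11.997470604692353
move [ 0.03 -0.05  0.1 ] spin -0.613 tilt [ 0.     0.001 -1.   ]
[ 0.74475644 -0.00164223 -0.0942521 ]
```

Call:
{"op": "move_arm", "data": {"steps": [{"dx": 0, "dy": 0, "dz": 0, "spin": -0.03}, {"dx": 0, "dy": 0, "dz": 0, "spin": -0.03}]}}

```text
time: 21.0
ee_pos: [0.5251, -0.0282, 0.295]
eef_rot: [-0.046, 0.999, 0.0, 0.0]
ft_force: [1.2, 4.0, 1.3]
width: 0.0335
grip_force: 12.0
```

Run:
```python
from h import *
go(.012,-.025,.130,2.1)
s=telemetry.read_state();print(s['torque'])
```

```text
t 21.0 unit pos [ 12.3 -24.6] gz 131.0 yaw 1.547 j7 1.79 F [1.2 4.  1.3] w 33.5 g 11.998733290383825
move [ 0.03 -0.04  0.1 ] spin -0.553 tilt [ 0.     0.001 -1.   ]
[ 1.00445656 -0.0200454  -0.0516679 ]
```

Call:
{"op": "move_arm", "data": {"steps": [{"dx": 0, "dy": 0, "dz": 0, "spin": -0.03}, {"dx": 0, "dy": 0, "dz": 0, "spin": -0.03}]}}

```text
time: 21.2
ee_pos: [0.5251, -0.0283, 0.295]
eef_rot: [-0.076, 0.997, 0.0, 0.0]
ft_force: [0.3, 4.7, 1.3]
width: 0.0337
grip_force: 12.0
```

Run:
```python
from h import *
go(.012,-.025,.130,2.1)
s=telemetry.read_state();print(s['torque'])
```

```text
t 21.2 unit pos [ 12.4 -24.7] gz 131.0 yaw 1.607 j7 1.84 F [0.3 4.7 1.3] w 33.7 g 12.000487081386382
move [ 0.04 -0.03  0.1 ] spin -0.493 tilt [ 0.  0. -1.]
[ 1.1146599  -0.03780599 -0.18104445]
```

Call:
{"op": "move_arm", "data": {"steps": [{"dx": 0, "dy": 0, "dz": 0, "spin": -0.02}, {"dx": 0, "dy": 0, "dz": 0, "spin": 0}]}}

```text
time: 21.4
ee_pos: [0.5252, -0.0283, 0.295]
eef_rot: [-0.086, 0.996, 0.0, 0.0]
ft_force: [-0.0, 6.0, 1.2]
width: 0.0331
grip_force: 12.0
```

Run:
```python
from h import *
print(telemetry.read_state()['torque'])
c=snap('wrist','w7.png')
```

```text
[ 1.228654   -0.07552279 -0.24998466]
```

Call:
{"op": "move_arm", "data": {"steps": [{"dx": 0, "dy": 0, "dz": 0, "spin": -0.02}, {"dx": 0, "dy": 0, "dz": 0, "spin": 0}]}}

```text
time: 21.65
ee_pos: [0.5253, -0.0282, 0.295]
eef_rot: [-0.096, 0.995, 0.0, 0.0]
ft_force: [2.0, 5.0, -0.2]
width: 0.0335
grip_force: 12.0
```

Run:
```python
from h import *
for i in range(3):
    print(telemetry.read_state()['torque']); snap('top')
go(.012,-.025,.130,2.1)
```

```text
[ 1.2832369  -0.34211392 -0.29796642]
[ 1.29607754 -0.38629256 -0.27528261]
[ 1.28698316 -0.37717833 -0.32702883]
t 21.8 unit pos [ 12.5 -24.6] gz 131.0 yaw 1.645 j7 1.88 F [ 1.3  5.3 -0.9] w 33.4 g 11.999682199093513
move [ 0.05 -0.03  0.1 ] spin -0.455 tilt [ 0.001  0.    -1.   ]
```

The stop shows as torque rising steadily to 0.3 N m. I ease off, release and retreat.

Call:
{"op": "move_arm", "data": {"steps": [{"dx": 0, "dy": 0, "dz": 0, "spin": 0.025}, {"dx": 0, "dy": 0, "dz": 0, "spin": 0}]}}

```text
time: 22.0
ee_pos: [0.5253, -0.0282, 0.295]
eef_rot: [-0.083, 0.997, 0.0, 0.0]
ft_force: [1.0, 5.0, -0.4]
width: 0.0336
grip_force: 12.0
```

Call:
{"op": "move_arm", "data": {"steps": [{"dx": 0, "dy": 0, "dz": 0, "spin": 0}, {"dx": 0, "dy": 0, "dz": 0, "spin": 0}, {"dx": 0, "dy": 0, "dz": 0, "spin": 0}, {"dx": 0, "dy": 0, "dz": 0, "spin": 0}, {"dx": 0, "dy": 0, "dz": -2, "spin": 0}, {"dx": 0, "dy": 0, "dz": -3, "spin": 0}, {"dx": 0, "dy": 0, "dz": -3, "spin": 0}, {"dx": 4, "dy": 0, "dz": -2, "spin": 0}, {"dx": 4, "dy": 0, "dz": -1, "spin": 0}, {"dx": 3, "dy": 0, "dz": 0, "spin": 0}, {"dx": 0, "dy": 0, "dz": 0, "spin": 0}], "claw": 4.6}}

```text
time: 23.1
ee_pos: [0.4141, -0.048, 0.4053]
eef_rot: [-0.082, 0.997, 0.001, 0.001]
ft_force: [0.1, -0.4, 0.2]
width: 0.0463
grip_force: 0.0
```

Run:
```python
from h import *
go(.012,-.025,.130,2.1)
c=snap('scene')
d=snap('wrist')
a=cv2.resize(c['img'][190:280,220:340,::-1],None,fx=4,fy=4,interpolation=cv2.INTER_CUBIC)
p=proj(d,[*(O+RU@np.array([.012,-.025])),.134]);print(p)
x,y=p.astype(int);x=min(max(x,45),515);y=min(max(y,45),375)
b=cv2.resize(d['img'][y-45:y+45,x-45:x+45,::-1],(310,360),interpolation=cv2.INTER_CUBIC)
cv2.imwrite('pics/c8.png',np.hstack([a,b]))
```

```text
t 23.1 unit pos [-100.2  -31.4] gz 241.3 yaw 1.619 j7 1.61 F [ 0.1 -0.4  0.2] w 46.3 g 0.0
move [-11.22   0.07  11.14] spin -0.481 tilt [ 0.001  0.003 -1.   ]
[277.0228044  322.90144621]
```

View pics/c8.png

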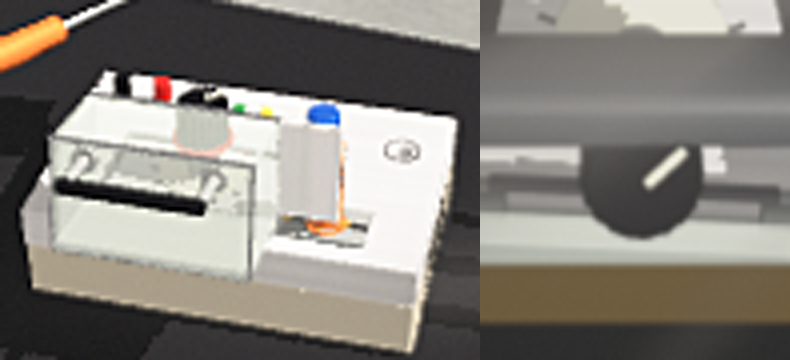

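The final view shows the guard standing open against the flange at crop (310,170). The pin is behind it, with its orange edge at (342,190) and base at (325,225). The blue spot at (322,115) is the untouched fuse, and the knob pointer is visible in the right half. I hand in.

```bash
python3 -c "
from bench import job
print(job.close_job())"
```

```text
the job is handed in; nothing more can be done
None
```

The job is handed in, though the hand-in gave no verdict: the guard is pinned open by the stay pin, which bottomed out in the orange-ringed hole at 13 N, and the knob was turned anticlockwise about 1.25 rad to its stop, at about 0.3 N m. The clock read 23 s of the 72 s allowed, and nothing else was seen to move.

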